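# Clear the hinge and hold the lamp-housing flap ready for its pin

## Robot

A 7-joint arm with a two-finger parallel gripper is mounted at the origin on the work surface. World frame = base frame: x ahead of the robot, y to its left, z up, the work surface at z = 0. Lengths are in mm, angles in rad, forces in N, time in s.
With the tool pointing down it reaches from about 425 to 825 mm from the base axis. Payload 3.6 kg.
Tool frame: the origin (TCP) lies where the fingers leave the gripper's body, on its centre line; the fingertips stand manip.tcp_to_tips ahead of it and the grasp point (between the pads) lies 54 mm ahead of it (manip.tcp_to_tips is the distance from the TCP to the fingertips, in mm); z points along the fingers, y is the direction in which the jaws open and shut (so a half turn about z gives the same grasp; the last joint's range is limited). The gripper opens to 85 mm and grips with 20 to 120 N. Pads are 22 mm wide; open, the fingers measure 114 mm over their backs; the gripper's body (76 mm by 85 mm) begins 54 mm behind the grasp point. The pads swing forward as they close: fully open they stand 13 mm farther back than shut.
Start: joints at [1.103, 0.615, -0.013, 1.423, 0.008, 1.103, -0.04], TCP at [277.337, -587.837, 303.897] pointing down, gripper open.
Joint ranges: [-3.12, 3.12], [-0.3, 2.06], [-1.34, 1.32], [0.26, 2.42], [-1.36, 4.5], [0.01, 1.98], [-2.84, 2.84]. Speed limits (rad/s): [2.79, 2.79, 3.14, 3.14, 3.14, 3.14, 3.14].

## Interface

Orientations are given as a rotation vector (axis times angle).
In Python, from cell import manip gives the robot as it stands.
- The arm moves only by the tool arm_command, never from a script. Its argument "increments" is text: rows parted by semicolons, each of 7 numbers parted by spaces: the opening, from 0 (shut) to 1 (fully open), then the shift along the tool's x, y, z normalised to -1 to 1, where 1 is 0.12 m, then the turn, a rotation vector about the tool's x, y, z normalised to -1 to 1, where 1 is pi rad. In form: gripper tx ty tz ax ay az; .... A call has 1 to 8 rows; each row is the pose to reach, as a shift and turn from the pose commanded when the call began, along the tool's axes at that moment, turning the shorter way round; what a row does not reach only later rows make up. A row lasts 1/8 s, in which the tool goes at most 62.5 mm and 10.7 degrees, less where a joint would pass 70% of its speed; a pose out of reach is approached as far as the arm can. A call with a number of a shift or a turn outside -1 to 1 is refused whole. A call with a gripper value outside its range is refused whole. The fingers move at their own pace and stop on an object; "force" is the grip in N (left out, the last holds). Time passes only in rows, so rows that repeat a pose let the fingers close. It gives the time, the measured TCP pose, the force and the opening at its end, in the units of the state.
- manip.sense(): the state, without advancing time (a new reading comes with each control period).
- manip.camera(name): name is "side" or "top" or "wrist"; returns the picture (420x560x3 uint8, red, green, blue); there is no depth.
- manip.calibration(name): a dict with "intrinsics" (3x3 intrinsics, pixels), "distortion" ([k1, k2, p1, p2, k3] as OpenCV has them; the pictures are not rectified), "T" (4x4, takes a point from camera to world coordinates); the wrist camera has in their place "T_tool_cam" (4x4, takes a point from camera to tool coordinates, whose origin is the TCP and whose axes are the flange's). Camera axes: x right, y down, z forward; pixel columns grow to the right and rows downward; lengths in mm; the calibration is good to about 2 mm. A picture is of the moment at which its call begins: read the wrist's pose just before it. calibration takes no time and is no camera call.
- manip.sign_off(): hands the job in, once; it reports no verdict.
Trained networks look in the newest picture that a camera, given by its name, has taken for a name from the list of things; names that differ only in an ending like _2 or _b are one class to them, and where a whole thing is asked for, a point or a joint stands for the part that bears it (a point fixed in the world has none). Each returns a list of dicts, best first, with "score" (0 to 1); they miss things now and then, are a little off and sometimes report something else, mostly with a low value. They report only what shows in the picture. A call takes as long as a camera call. They do not tell look-alikes from the thing itself.
- manip.search_frame(camera, thing): "bbox" ([left, top, right, bottom] in pixels, round what is visible of it).
- manip.landmark_of(camera, thing): "pixel" ([column, row] in pixels: a listed point, or the origin of a listed thing).
The state is a dict: "time_s": time; "q": joint angles; "dq": joint speeds; "tau": joint torques, N m; "eef_pos": TCP position; "ee_rot": TCP orientation; "force": force on the tool from outside, world axes, zero at the start; "moment": the same for the moment, N m; "opening": finger opening in mm.
Only numpy, scipy, OpenCV 4.12 (cv2) and the standard library are available. Lean on these libraries where they do the work, as an engineer would, in place of code of your own. Each camera call takes 0.05 s, during which the arm holds its last target. There are 200 camera calls.

## Task

The cover flap has to go back on the lamp housing, but a flat scraper was left lying over the hinge: first slide the scraper blade first into the slot of its rack, fully home, and let go of it. Then pick up the flap with the hinge knuckle, bring its knuckle between the two knuckles of the housing so that the holes line up for the pin, and keep holding it there, level and still: finish with the flap in the gripper, do not let go and do not fit the pin. Leave everything else on the bench where it is.

Things in the scene. Friction and masses are not known exactly. Their poses are not given: they have to be found in the camera images.
- housing: white lamp housing, fixed, 100 mm wide (y), flat top 90 mm above the bench, with half a hinge on its front. Origin on the bench under the hinge axis; x points into the housing, y along the hinge. Front face at x = 12.5 mm, back at 107 mm. Two fixed steel knuckles (tubes along y, 24 mm outside, 12 mm hole) at |y| = 19.5 to 44.5 mm; gap between them 39 mm.
- housing_hole (a point): middle of the fixed hinge's hole axis, in the gap, 78 mm above the bench; axes as the housing. Below the gap is a steel ledge, top 66 mm above the bench, x = -7 to 13 mm. A 24 mm knuckle that sits on the ledge against the front face has its hole lined up (within 1 mm).
- flap: loose cover flap, 0.1 to 0.2 kg, flat on the bench beside the housing (left or right). Origin on its underside under its knuckle's axis; x points from plate to knuckle, y along the knuckle. Aluminium plate 5 mm thick, flush with the underside, 70 mm wide, x = -96 to -16 mm, joined to the knuckle by a tongue 32 mm wide. Balance point x = -36 mm.
- flap_hole (a point): centre of the flap knuckle's hole, 12 mm above the flap's underside; axes as the flap. Knuckle: steel tube along y, 24 mm outside, 12 mm hole, 34 mm long, ends chamfered.
- flap_tab (a point): middle of the flap's upright black finger tab, flap frame (-50, 0, 23.5) mm; the tab is 40 mm long in x, 12 mm thick in y, z = 5 to 42 mm; grip it from above.
- flap_edge (a point): middle of the flap plate's free edge opposite the knuckle, flap frame (-96, 0, 2.5) mm.
- scraper: flat scraper, 0.085 kg, lying across housing top and knuckles, over the hinge gap, handle sticking out past the housing's +y side. Origin on the underside where blade and handle meet; x points to the tip. Steel blade x = 0 to 90 mm, 44 mm wide, 2.5 mm thick; wooden handle x = -85 to 0 mm, 22 mm wide, 14 mm thick; undersides flush. Balance point x = 10 mm.
- scraper_tip (a point): middle of the blade's tip edge, scraper frame (90, 0, 1.25) mm; axes as the scraper.
- rack: grey scraper rack, fixed, 98 mm long, 74 mm wide, 57 mm high, on the other side of the housing from the flap. Origin on the bench under the middle of the slot's mouth; x points into the slot, the mouth faces -x. Level slot: floor 40 mm above the bench, 13 mm high, 54 mm wide, 88 mm deep to a stop; roofed by a 17 mm lip along each side, open above in the middle.
- pin: headed steel hinge pin, 8 mm dia x 95 mm shaft, 10 x 26 x 16 mm head; origin on the bench at the head's outer face. It lies on the bench and is not to be used.
- blank: plain aluminium plate 80 x 70 x 5 mm without knuckle or tab, flat on the bench; origin under its centre. A bystander.
- jar: white closed jar, 80 mm dia, 115 mm high; origin under its centre. A bystander.
- beaker: glass beaker, 70 mm dia, 90 mm high; origin under its centre. A bystander.
- dish: clear round dish, 90 mm dia, 14 mm high; origin under its centre. A bystander.
- slide_box: slide box 70 x 85 x 35 mm; origin under its centre. A bystander.
- screwdriver: screwdriver lying on the bench, 150 mm long. A bystander.
Mind the look-alikes: they are no part of the job. What is shaped like the flap but red is not meant. Leave any black look-alike of the scraper alone.

How it is judged (in metres and radians):
On the way:
1. the scraper lies fully home in the rack's slot and is let go (x of scraper_tip in the frame of rack above 0.076 m and y of scraper_tip in the frame of rack between -0.008 and 0.008 m and z of scraper_tip in the frame of rack between 0.037 and 0.054 m and angle between the x axis of scraper and the x axis of rack, either way round below 0.15 rad and contact force between the fingers and scraper below 0.3 N), for 0.2 s.
At the end, for the whole second after the job is handed in: The gripper holds the flap still, its hole within 3 mm (4 mm along the axis) of the housing's, axes parallel within 0.08 rad, plate level within 0.14 rad, free edge over 50 mm above the bench; the scraper lies untouched in the rack, tip within 12 mm of the stop (all of step 1 and x of flap_hole in the frame of housing_hole between -0.003 and 0.003 m and z of flap_hole in the frame of housing_hole between -0.003 and 0.003 m and y of flap_hole in the frame of housing_hole between -0.004 and 0.004 m and angle between the y axis of flap and the y axis of housing, either way round below 0.08 rad and angle between flap's own z axis and vertical below 0.14 rad and height (world z) of flap_edge above 0.05 m and contact force between the fingers and flap above 2 N and linear speed of flap below 0.02 m/s); the arm keeps its last pose, push and grip.
It fails at once if a bystander (pin, blank plate, jar, beaker, dish, slide box, screwdriver) is moved more than 30 mm (distance of any of pin, blank, jar, beaker, dish, slide_box, screwdriver from where it was at the start of the episode above 0.03 m).
It also fails if it takes over 56 s, if anything falls off the work surface, if the arm or the gripper's body presses on something with over 40 N, if the wrist force passes 120 N, or if a joint passes its speed limit or range.

## Working session

There is one attempt and no reset: what is moved stays moved. The work goes in short steps, Python scripts to look and compute and a tool call to move; the robot and the scene stay as the last step left them, time stands still between calls to the robot, and variables do not carry over. Pictures are saved under pics/ and viewed, about 8 in all and at most 12, crops included, and the job is handed in when it is done.

Besides the shell and the picture viewer there is one more tool, called after "Request:" as name(argument=value, ...), one argument or row to a line, values as JSON. arm_command: Moves the arm, as the interface text tells. Scaled input: -1 to 1 covers 0.12 m each way for a shift and pi rad each way for a turn. Its arguments: {"type":"object","properties":{"increments":{"type":"string"},"force":{"type":"number"}},"required":["increments"]}

```bash
ls; mkdir -p pics; cat > h.py <<'E'
import numpy as np, cv2
from cell import manip
from scipy.spatial.transform import Rotation as R
def snap(c,name=None):
    im=manip.camera(c)
    if name: cv2.imwrite(f'pics/{name}.png',im[:,:,::-1])
    return im
def tool(s=None):
    s=s or manip.sense(); T=np.eye(4); T[:3,:3]=R.from_rotvec(s['ee_rot']).as_matrix(); T[:3,3]=s['eef_pos']; return T
def cam(c,s=None):
    k=manip.calibration(c); T=k['T'] if 'T' in k else tool(s)@np.array(k['T_tool_cam'])
    return np.array(k['intrinsics'],float),np.array(k['distortion'],float),np.array(T,float)
def ray(c,px,C=None):
    K,D,T=C or cam(c); p=cv2.undistortPoints(np.array(px,float).reshape(-1,1,2),K,D).reshape(-1,2)
    d=np.c_[p,np.ones(len(p))]@T[:3,:3].T; return T[:3,3],d/np.linalg.norm(d,axis=1,keepdims=True)
def atz(c,px,z,C=None):
    o,d=ray(c,px,C); return o+d*((z-o[2])/d[:,2:])
def proj(c,P,C=None):
    K,D,T=C or cam(c); Q=(np.array(P,float).reshape(-1,3)-T[:3,3])@T[:3,:3]
    return cv2.projectPoints(Q,np.zeros(3),np.zeros(3),K,D)[0].reshape(-1,2)
E
python3 - <<'E'
from h import *
a=snap('top','top0'); b=snap('side','side0')
for c in('top','side'):
    print(c,cam(c)[2].round(2).tolist(),cam(c)[0].round(0).tolist())
    for t in ['housing','housing_hole','flap','flap_hole','flap_tab','flap_edge','scraper','scraper_tip','rack']:
        print(t,[(np.round(r['pixel']).tolist(),round(r['score'],2)) for r in manip.landmark_of(c,t)][:3])
s=manip.sense();print(s['time_s'],manip.tcp_to_tips,s['ee_rot'],s['opening'],manip.calibration('wrist')['T_tool_cam'])
E
```

```text
pics
top [[-0.0, -0.99, 0.15, 342.16], [-1.0, -0.0, -0.02, 78.42], [0.02, -0.15, -0.99, 1452.47], [0.0, 0.0, 0.0, 1.0]] [[524.0, 0.0, 282.0], [0.0, 524.0, 210.0], [0.0, 0.0, 1.0]]
housing [([310.0, 207.0], 0.69)]
housing_hole [([313.0, 201.0], 0.55)]
flap [([136.0, 202.0], 0.84), ([195.0, 207.0], 0.57)]
flap_hole [([132.0, 200.0], 0.81), ([192.0, 209.0], 0.64)]
flap_tab [([189.0, 226.0], 0.57), ([312.0, 203.0], 0.39)]
flap_edge [([164.0, 185.0], 0.62), ([188.0, 244.0], 0.56), ([193.0, 208.0], 0.22)]
scraper [([297.0, 201.0], 0.87), ([418.0, 321.0], 0.62), ([190.0, 206.0], 0.52)]
scraper_tip [([333.0, 192.0], 0.66), ([395.0, 298.0], 0.62)]
rack [([390.0, 205.0], 0.64), ([190.0, 223.0], 0.34)]
side [[-0.94, -0.22, 0.27, 132.82], [-0.35, 0.57, -0.74, 1105.84], [0.01, -0.79, -0.61, 958.83], [0.0, 0.0, 0.0, 1.0]] [[522.0, 0.0, 274.0], [0.0, 522.0, 209.0], [0.0, 0.0, 1.0]]
housing [([263.0, 213.0], 0.68)]
housing_hole [([268.0, 195.0], 0.81), ([226.0, 175.0], 0.52), ([258.0, 199.0], 0.15)]
flap [([217.0, 287.0], 0.97), ([183.0, 335.0], 0.8), ([286.0, 174.0], 0.34)]
flap_hole [([217.0, 287.0], 0.8), ([182.0, 330.0], 0.74)]
flap_tab [([182.0, 312.0], 0.77), ([237.0, 288.0], 0.65)]
flap_edge [([252.0, 308.0], 0.71), ([184.0, 304.0], 0.66)]
scraper [([392.0, 183.0], 0.76), ([260.0, 198.0], 0.63), ([164.0, 265.0], 0.57)]
scraper_tip [([364.0, 190.0], 0.91), ([260.0, 178.0], 0.71)]
rack [([288.0, 173.0], 0.79)]
1.0 72.6 [-3.06552635e+00 -6.86827355e-01 -3.25204719e-05] 85.62662605828041 [[-6.06070838e-04 -9.46408411e-01 -3.22971753e-01  8.24674195e+01]
 [ 9.99999518e-01 -3.24063009e-04 -9.26937376e-04 -3.45506440e-01]
 [ 7.72598131e-04 -3.22972159e-01  9.46408151e-01 -6.89912385e+01]
 [ 0.00000000e+00  0.00000000e+00  0.00000000e+00  1.00000000e+00]]
```

```bash
python3 - <<'E'
import cv2
a=cv2.imread('pics/top0.png')[130:350,100:450];b=cv2.imread('pics/side0.png')[130:390,120:450]
cv2.imwrite('pics/top0c.png',cv2.resize(a,None,fx=2.28,fy=2.28,interpolation=2));cv2.imwrite('pics/side0c.png',cv2.resize(b,None,fx=2.28,fy=2.28,interpolation=2))
E
```

```text
(no output)
```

View pics/top0c.png

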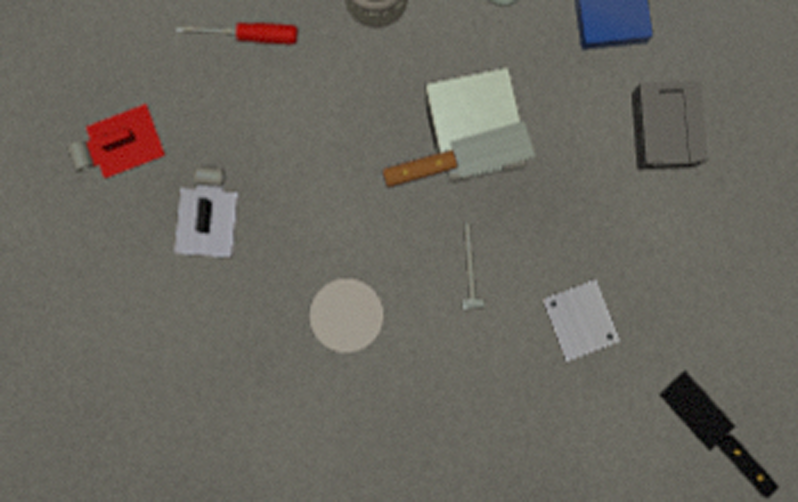

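View pics/side0c.png

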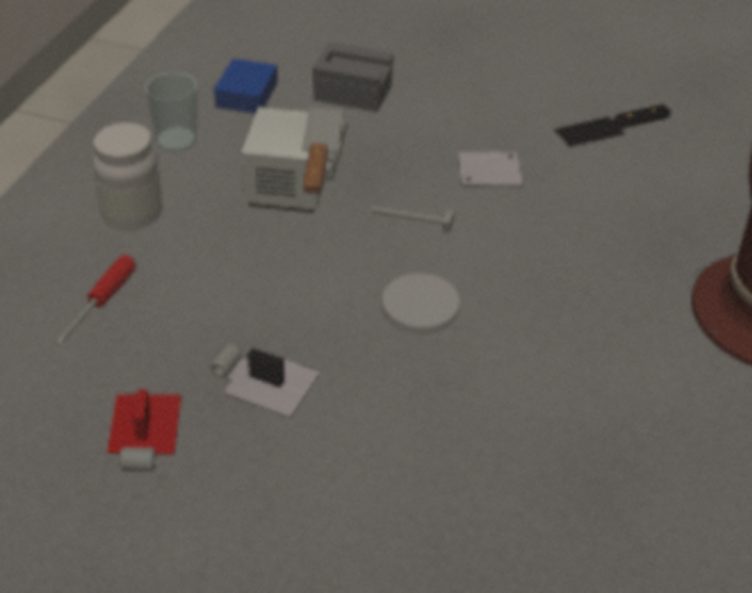

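The top view shows two flap shapes. The red one, with its knuckle at (132,200), is the look-alike. The aluminium one, with knuckle at (191,208) and tab at (189,224), is the flap. The scraper with the wooden handle (297,201) lies over the hinge and the black one at (418,321) is the decoy. The rack is at about (393,185).

```bash
python3 - <<'E'
from h import *
px=lambda x,y:(100+x/2.28,130+y/2.28)
for n,p,z in [('flap knuckle',(209,178),24),('tab top',(204,216),42),('flap edge mid',(204,257),2),
 ('scr handle end',(387,177),104),('scr junction',(455,160),104),('scr tip L',(519,123),92),('scr tip R',(534,158),92),
 ('hous TL',(428,85),90),('hous TR',(508,69),90),('rack tl',(640,85),57),('rack tr',(706,85),57),('rack br',(706,160),57),('rack bl',(638,165),57),('slotL',(659,92),57),('slotR',(684,88),57)]:
    print(n,atz('top',px(*p),z)[0].round(0))
print(proj('top',[tool()[:3,3]]))
E
```

```text
flap knuckle [562. 302.  24.]
tab top [513. 304.  42.]
flap edge mid [468. 310.   2.]
scr handle end [551.  87. 104.]
scr junction [571.   9. 104.]
scr tip L [617. -66.  92.]
scr tip R [576. -83.  92.]
hous TL [662.  39.  90.]
hous TR [682. -55.  90.]
rack tl [ 671. -217.   57.]
rack tr [ 671. -297.   57.]
rack br [ 580. -293.   57.]
rack bl [ 573. -212.   57.]
slotL [ 662. -240.   57.]
slotR [ 668. -270.   57.]
[[574.84503913 317.05298064]]
```

Request:
arm_command(
  increments="1 0.96 -0.44 0 0 0 0;1 0.96 -0.44 0 0 0 0;1 0.96 -0.44 0 0 0 0",
)

```text
time_s: 1.38
eef_pos: [365.1, -485.2, 304.3]
ee_rot: [-3.059, -0.705, -0.008]
force: [-0.5, 0.4, -0.1]
opening: 85.2
```

Request:
arm_command(
  increments="1 0.96 -0.44 0 0 0 0;1 0.96 -0.44 0 0 0 0;1 0.96 -0.44 0 0 0 0",
)

```text
time_s: 1.75
eef_pos: [445.5, -388.5, 304.1]
ee_rot: [-3.059, -0.704, -0.007]
force: [-0.5, -0.6, -0.1]
opening: 85.6
```

Request:
arm_command(
  increments="1 0.96 -0.44 -0.3 0 0 0;1 0.96 -0.44 -0.3 0 0 0;1 0.96 -0.44 -0.3 0 0 0",
)

```text
time_s: 2.12
eef_pos: [526.1, -292.9, 341.4]
ee_rot: [-3.062, -0.7, -0.008]
force: [0.7, -1.1, 0.0]
opening: 85.5
```

Request:
arm_command(
  increments="1 0.9 -0.4 0 0 0 -0.06;1 0.9 -0.4 0 0 0 -0.12;1 0.9 -0.4 0 0 0 -0.18;1 0.9 -0.4 0 0 0 -0.23;1 0.9 -0.4 0 0 0 -0.29;1 0.9 -0.4 0 0 0 -0.34;1 0.9 -0.4 0 0 0 -0.40;1 0.9 -0.4 0 0 0 -0.45",
)

```text
time_s: 3.12
eef_pos: [598.5, -210.6, 339.5]
ee_rot: [1.883, 2.515, -0.003]
force: [0.3, -0.8, -0.1]
opening: 85.5
```

```bash
python3 - <<'E'
from h import *
s=manip.sense(); a=snap('wrist','w1')
np.save('s1.npy',np.r_[s['eef_pos'],s['ee_rot']])
C=cam('wrist',s)
for t in ['rack','scraper','scraper_tip','housing_hole']:
    print(t,[(np.round(r['pixel']).tolist(),round(r['score'],2),atz('wrist',r['pixel'],{'rack':0,'housing_hole':78}.get(t,91),C)[0].round(0)) for r in manip.landmark_of('wrist',t)][:3])
E
```

```text
rack [([258.0, 193.0], 0.88, array([ 578., -254.,    0.]))]
scraper []
scraper_tip [([25.0, 128.0], 0.81, array([ 372., -227.,   91.])), ([336.0, 22.0], 0.56, array([599., -77.,  91.]))]
housing_hole []
```

View pics/w1.png

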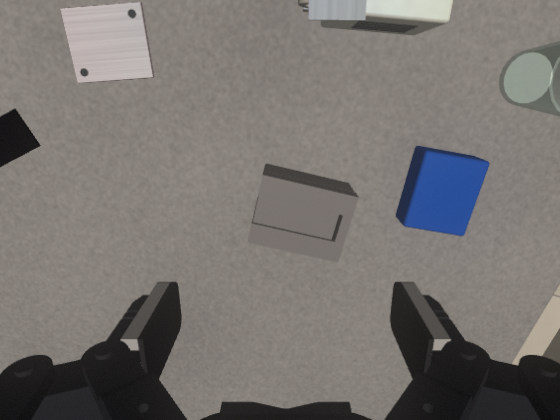

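The rack (248–357, 165–262) has its slot closed at the right-hand end, so the mouth is at the left, facing the robot. I'll enlarge it.

```bash
python3 - <<'E'
import cv2
a=cv2.imread('pics/w1.png')[150:275,235:370]
a=cv2.convertScaleAbs(a,alpha=1.6,beta=-40)
cv2.imwrite('pics/w1c.png',cv2.resize(a,None,fx=4.8,fy=4.8,interpolation=2))
E
```

```text
(no output)
```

View pics/w1c.png

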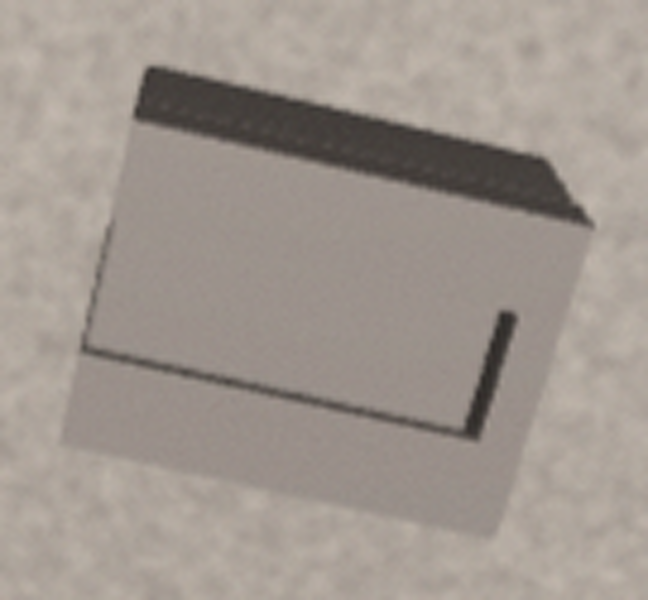

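```bash
cat >> h.py <<'E'
from scipy.optimize import least_squares
def pose(p,M):
    c,s=np.cos(p[3]),np.sin(p[3]); M=np.asarray(M,float); return np.c_[p[0]+c*M[:,0]-s*M[:,1],p[1]+s*M[:,0]+c*M[:,1],M[:,2]+p[2]]
def fit(c,C,M,px,p0,z=None):
    f=lambda q:(proj(c,pose([q[0],q[1],z if z is not None else q[3],q[2]],M),C)-px).ravel()
    r=least_squares(f,p0,loss='soft_l1'); return r.x,r.fun.reshape(-1,2) 
E
python3 - <<'E'
from h import *
v=np.load('s1.npy'); C=cam('wrist',dict(eef_pos=v[:3],ee_rot=v[3:]))
px=np.array([(134,118),(594,228),(490,537),(62,443),(148,66),(478,438),(516,311),(84,350)])/4.8+[235,150]
M=[(0,37,57),(98,37,57),(98,-37,57),(0,-37,57),(0,37,0),(88,-10,57),(88,10,57),(0,-10,57)]
x,r=fit('wrist',C,M,px,[575,-255,0],0); print(x,np.degrees(x[2])); print(r.round(1).tolist())
E
```

```text
[ 5.78128141e+02 -2.55629451e+02  4.91538869e-02] 2.8163102675186624
[[-0.5, 0.4], [0.4, 0.1], [1.2, 1.0], [-0.8, 0.6], [-0.3, -0.9], [1.7, -3.3], [-0.8, 5.4], [-0.0, -3.8]]
```

Request:
arm_command(
  increments="1 0.9 0.15 0.15 0 0 0;1 0.9 0.15 0.15 0 0 0;1 0.9 0.15 0.15 0 0 0",
)

```text
time_s: 3.75
eef_pos: [586.0, -93.0, 322.0]
ee_rot: [-1.874, -2.519, -0.003]
force: [-1.1, -1.0, -0.4]
opening: 85.4
```

Request:
arm_command(
  increments="1 0.8 0.1 0.15 0 0 0;1 0.8 0.1 0.15 0 0 0;1 0.8 0.1 0.15 0 0 0;1 0.8 0.1 0.15 0 0 0",
)

```text
time_s: 4.25
eef_pos: [571.7, -5.5, 304.1]
ee_rot: [1.888, 2.509, -0.002]
force: [-0.2, 0.3, 0.7]
opening: 85.5
```

```bash
python3 - <<'E'
from h import *
s=manip.sense(); a=snap('wrist','w2')
np.save('s2.npy',np.r_[s['eef_pos'],s['ee_rot']]); print(s['eef_pos'],s['ee_rot'],s['time_s'])
cv2.imwrite('pics/w2c.png',cv2.resize(a[:300,60:440,::-1],None,fx=2,fy=2,interpolation=2))
C=cam('wrist',s)
for t in ['scraper','scraper_tip','housing_hole']:
    print(t,[(np.round(r['pixel']).tolist(),round(r['score'],2),atz('wrist',r['pixel'],{'housing_hole':78}.get(t,91),C)[0].round(0)) for r in manip.landmark_of('wrist',t)][:3])
E
```

```text
[571.71430869  -5.48762527 304.06702165] [ 1.88791419e+00  2.50894187e+00 -1.85818055e-03] 4.25
scraper [([292.0, 177.0], 0.68, array([572.,   9.,  91.]))]
scraper_tip [([294.0, 279.0], 0.94, array([599., -78.,  91.])), ([20.0, 310.0], 0.89, array([ 373., -175.,   91.]))]
housing_hole []
```

View pics/w2c.png

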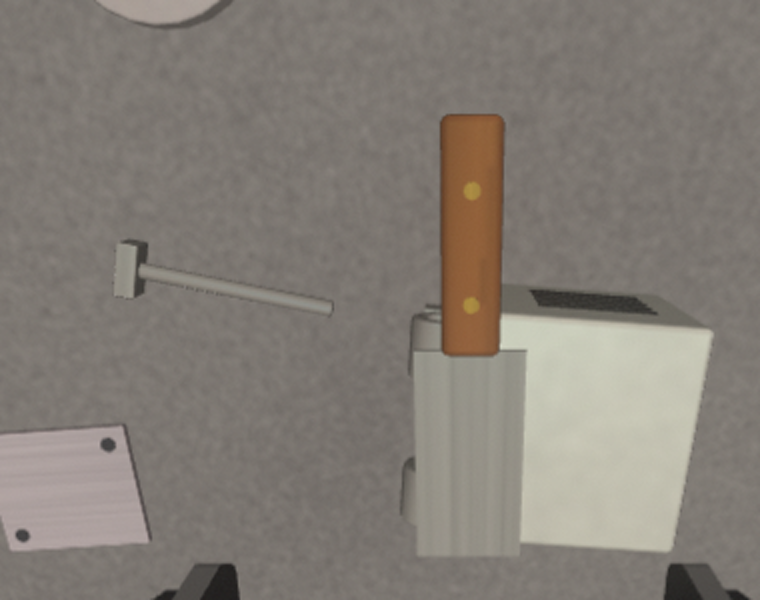

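```bash
python3 - <<'E'
from h import *
v=np.load('s2.npy'); C=cam('wrist',dict(eef_pos=v[:3],ee_rot=v[3:]))
px=np.array([(416,556),(520,556),(414,350),(526,350),(441,115),(504,115),(442,355),(498,355)])/2+[60,0]
M=[(90,-22,2.5),(90,22,2.5),(0,-22,2.5),(0,22,2.5),(-85,-11,14),(-85,11,14),(0,-11,14),(0,11,14)]
for z in (90,None):
    x,r=fit('wrist',C,M,px,[572,9,-1.3]+([90] if z is None else []),z); print(x.round(3),np.degrees(x[2])); print(r.round(1).tolist())
    print('grasp xy',pose([x[0],x[1],90,x[2]],[(-40,0,0),(-30,0,0)]).round(1))
px=np.array([(711,330),(671,551)])/2+[60,0]
x,r=fit('wrist',C,[(107,50,90),(107,-50,90)],px,[567,-30,.2],0);print('housing',x,np.degrees(x[2]),r.round(1).tolist())
print(R.from_rotvec(v[3:]).as_matrix().round(3))
E
```

```text
[573.734  11.031  -1.29 ] -73.93644322927507
[[0.2, 0.1], [-0.2, 0.1], [-0.5, 0.2], [0.2, 0.2], [-0.6, -1.6], [0.6, -1.6], [-0.5, 1.4], [1.0, 1.4]]
grasp xy [[562.7  49.5  90. ]
 [565.4  39.9  90. ]]
[573.964  10.482  -1.291  87.412] -73.94061791268557
[[0.4, -0.8], [-0.4, -0.8], [-0.3, 0.2], [-0.0, 0.1], [-0.4, -0.4], [0.4, -0.4], [-0.4, 1.3], [0.8, 1.3]]
grasp xy [[562.9  48.9  90. ]
 [565.7  39.3  90. ]]
housing [ 5.67789350e+02 -2.72120781e+01  2.20386789e-01] 12.627232898559445 [[0.0, -1.1], [-0.0, 2.5]]
[[-0.277  0.961  0.001]
 [ 0.961  0.277 -0.002]
 [-0.002  0.    -1.   ]]
```

Request:
arm_command(
  increments="1 0.48 0.054 0.5 0 0 0;1 0.48 0.054 0.9 0 0 0;1 0.48 0.054 0.9 0 0 0;1 0.48 0.054 0.9 0 0 0",
  force=60,
)

```text
time_s: 4.95
eef_pos: [562.7, 52.4, 197.4]
ee_rot: [1.886, 2.509, 0.002]
force: [1.3, -0.6, -0.2]
opening: 85.4
```

```bash
python3 - <<'E'
from h import *
s=manip.sense(); T=tool(s); print(T.round(3).tolist())
print('shift tool axes /120', (T[:3,:3].T@(np.array([562.1,51.4,150])-T[:3,3])/120).round(3))
E
```

```text
[[-0.278, 0.961, 0.003, 562.699], [0.961, 0.278, -0.001, 52.438], [-0.001, 0.002, -1.0, 197.376], [0.0, 0.0, 0.0, 1.0]]
shift tool axes /120 [-0.006 -0.008  0.395]
```

Request:
arm_command(
  increments="1 -0.006 -0.008 0.2 0 0 0;1 -0.006 -0.008 0.395 0 0 0;1 -0.006 -0.008 0.395 0 0 0;0 -0.006 -0.008 0.395 0 0 0;0 -0.006 -0.008 0.395 0 0 0;0 -0.006 -0.008 0.395 0 0 0;0 -0.006 -0.008 0.395 0 0 0;0 -0.006 -0.008 0.395 0 0 0",
)

```text
time_s: 5.95
eef_pos: [560.9, 52.8, 149.2]
ee_rot: [1.885, 2.513, 0.001]
force: [0.0, -0.5, 4.9]
opening: 21.0
```

Request:
arm_command(
  increments="0 0 0 0 0 0 0;0 0 0 -0.1 0 0 0;0 0 0 -0.3 0 0 0;0 0 0 -0.6 0 0 0;0 0 0 -0.6 0 0 0",
)

```text
time_s: 6.58
eef_pos: [561.9, 53.4, 223.3]
ee_rot: [1.883, 2.51, 0.007]
force: [-0.9, -0.0, -1.8]
opening: 21.0
```

Request:
arm_command(
  increments="0 -0.37 -0.3 0 0 0 0;0 -0.74 -0.6 0 0 0 0;0 -0.74 -0.6 0 0 0 0",
)

```text
time_s: 6.95
eef_pos: [513.3, -59.0, 219.0]
ee_rot: [-1.896, -2.502, 0.011]
force: [0.3, -0.1, -1.3]
opening: 21.1
```

Request:
arm_command(
  increments="0 -0.37 -0.3 0 0 0 0;0 -0.74 -0.6 0 0 0 0;0 -0.74 -0.6 0 0 0 0",
)

```text
time_s: 7.32
eef_pos: [469.2, -163.2, 219.2]
ee_rot: [-1.896, -2.502, 0.007]
force: [0.8, -0.1, -1.6]
opening: 20.8
```

Request:
arm_command(
  increments="0 -0.2 -0.2 0 0 0 -0.055;0 -0.4 -0.4 0 0 0 -0.11;0 -0.6 -0.5 0 0 0 -0.165;0 -0.74 -0.6 0 0 0 -0.22;0 -0.74 -0.6 0 0 0 -0.275;0 -0.74 -0.6 0 0 0 -0.33;0 -0.74 -0.6 0 0 0 -0.38;0 -0.74 -0.6 0 0 0 -0.425",
)

```text
time_s: 8.32
eef_pos: [428.3, -262.1, 220.0]
ee_rot: [0.086, -3.14, -0.003]
force: [-0.3, -0.5, -1.1]
opening: 20.8
```

```bash
cat >> h.py <<'E'
def go(xyz,yaw):
    T=tool(); x=np.array([np.cos(yaw),np.sin(yaw),0]); z=np.array([0,0,-1.]); G=np.c_[x,np.cross(z,x),z]
    print('t',manip.sense()['time_s'],'tcp',T[:3,3].round(1),'rows->',(T[:3,:3].T@(np.array(xyz)-T[:3,3])/120).round(3),(R.from_matrix(T[:3,:3].T@G).as_rotvec()/np.pi).round(4))
E
python3 - <<'E'
from h import *
go([429.6,-262.9,104.2],np.radians(182.82))
s=manip.sense(); snap('wrist','w3'); a=snap('top','top3')
cv2.imwrite('pics/w3t.png',cv2.resize(a[150:300,340:500,::-1],None,fx=3.5,fy=3.5,interpolation=2))
E
```

```text
t 8.325 tcp [ 428.3 -262.1  220. ] rows-> [-0.011 -0.009  0.965] [ 0.0006 -0.0001  0.0018]
```

View pics/w3.png

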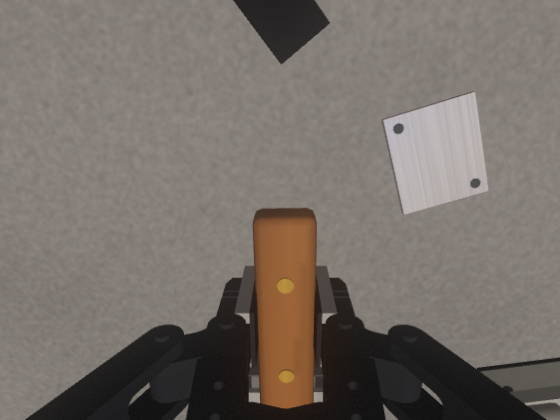

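The handle is held square between the pads, with its end at (285,210) and rivets at (285,286) and (287,376). I'll compute the in-hand pose from those points.

```bash
python3 - <<'E'
from h import *
C=cam('wrist'); T=tool()
P=atz('wrist',[(285,210),(285,286),(287,376)],T[2,3]-59.2+14,C); print(((P-T[:3,3])@T[:3,:3]).round(1))
go([429.6,-262.9,104.2],np.radians(182.82))
E
```

```text
[[ 44.8  -0.   45.2]
 [ 16.7  -0.   45.2]
 [-22.7   0.7  45.2]]
t 8.425 tcp [ 428.1 -262.3  219.9] rows-> [-0.012 -0.008  0.964] [ 0.0007 -0.0001  0.0001]
```

Request:
arm_command(
  increments="0 -0.012 -0.008 0.4 0 0 0;0 -0.012 -0.008 0.8 0 0 0;0 -0.012 -0.008 0.964 0 0 0;0 -0.012 -0.008 0.964 0 0 0;0 -0.012 -0.008 0.964 0 0 0",
)

```text
time_s: 9.05
eef_pos: [430.2, -263.9, 105.6]
ee_rot: [-0.075, 3.139, -0.0]
force: [0.6, 0.6, -0.3]
opening: 21.3
```

```bash
python3 - <<'E'
from h import *
go([429.6,-262.9,104.2],np.radians(182.82))
a=snap('side','s4'); b=snap('top','t4')
A=cv2.resize(a[130:230,240:370,::-1],(598,460),interpolation=2);B=cv2.resize(b[160:260,340:440,::-1],(460,460),interpolation=2)
cv2.imwrite('pics/st4.png',cv2.resize(np.hstack([A,B]),None,fx=.75,fy=.75))
E
```

```text
t 9.05 tcp [ 430.2 -263.9  105.6] rows-> [0.005 0.009 0.012] [-0.0001  0.0005 -0.0004]
```

View pics/st4.png

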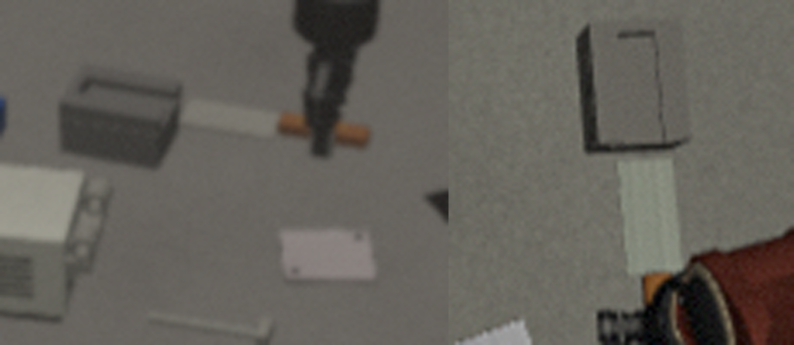

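The blade (618–672) lines up with the mouth (597–690) in the top view, so I'll insert it.

Request:
arm_command(
  increments="0 -0.1 0.004 0.004 0 0 0;0 -0.2 0.004 0.004 0 0 0;0 -0.3 0.004 0.004 0 0 0;0 -0.4 0.004 0.004 0 0 0;0 -0.5 0.004 0.004 0 0 0;0 -0.6 0.004 0.004 0 0 0;0 -0.7 0.004 0.004 0 0 0;0 -0.7 0.004 0.004 0 0 0",
)

```text
time_s: 10.15
eef_pos: [514.3, -259.4, 104.4]
ee_rot: [-0.076, 3.139, 0.001]
force: [0.3, -0.2, -1.2]
opening: 20.9
```

Request:
arm_command(
  increments="0 -0.05 0 0 0 0 0;0 -0.1 0 0 0 0 0;0 -0.12 0 0 0 0 0;0 -0.14 0 0 0 0 0;0 -0.15 0 0 0 0 0;0 -0.15 0 0 0 0 0",
)

```text
time_s: 10.9
eef_pos: [531.1, -258.9, 104.4]
ee_rot: [0.076, -3.141, -0.0]
force: [-0.2, 0.3, -0.9]
opening: 21.1
```

Request:
arm_command(
  increments="0 -0.01 0 0 0 0 0;0 -0.02 0 0 0 0 0;0 -0.02 0 0 0 0 0",
)

```text
time_s: 11.28
eef_pos: [532.4, -258.9, 104.0]
ee_rot: [0.075, -3.138, -0.0]
force: [-3.8, 0.2, 0.1]
opening: 20.9
```

Request:
arm_command(
  increments="0 -0.012 0 0 0 0 0;0 -0.012 0 0 0 0 0",
)

```text
time_s: 11.52
eef_pos: [532.6, -258.9, 103.7]
ee_rot: [0.075, -3.135, -0.0]
force: [-6.2, -0.3, 2.1]
opening: 20.9
```

Request:
arm_command(
  increments="0 0.006 0 0.015 0 0 0;0 0.006 0 0.03 0 0 0;0 0.006 0 0.03 0 0 0",
)

```text
time_s: 11.9
eef_pos: [532.5, -259.1, 100.1]
ee_rot: [0.074, -3.136, 0.0]
force: [-5.1, 0.5, 0.3]
opening: 20.6
```

Request:
arm_command(
  increments="0 0.004 0 0.01 0 0 0;0 0.004 0 0.01 0 0 0;1 0.004 0 0.01 0 0 0;1 0.004 0 0.01 0 0 0;1 0.004 0 0.01 0 0 0;1 0.004 0 0.01 0 0 0;1 0.004 0 0.01 0 0 0",
)

```text
time_s: 12.78
eef_pos: [533.9, -258.8, 99.6]
ee_rot: [-0.076, 3.14, 0.0]
force: [0.1, 0.1, -1.6]
opening: 85.7
```

Request:
arm_command(
  increments="1 0 0 -0.3 0 0 0;1 0 0 -0.7 0 0 0;1 0 0 -1 0 0 0;1 0 0 -1 0 0 0;1 0 0 -1 0 0 0",
)

```text
time_s: 13.4
eef_pos: [533.1, -259.0, 218.9]
ee_rot: [0.075, -3.139, 0.0]
force: [0.7, 0.3, -0.1]
opening: 85.2
```

```bash
python3 - <<'E'
from h import *
s=manip.sense(); a=snap('wrist','w5'); b=snap('side','s5'); np.save('s5.npy',np.r_[s['eef_pos'],s['ee_rot']])
print(s['eef_pos'],s['ee_rot'])
A=cv2.resize(a[60:420,60:480,::-1],None,fx=1.2,fy=1.2);B=cv2.resize(b[130:230,250:350,::-1],(432,432),interpolation=2)
cv2.imwrite('pics/ws5.png',cv2.resize(np.hstack([A,B]),None,fx=.84,fy=.84))
E
```

```text
[ 533.13807276 -258.96866696  218.89227188] [ 7.53739651e-02 -3.13923867e+00  1.35136977e-05]
```

View pics/ws5.png

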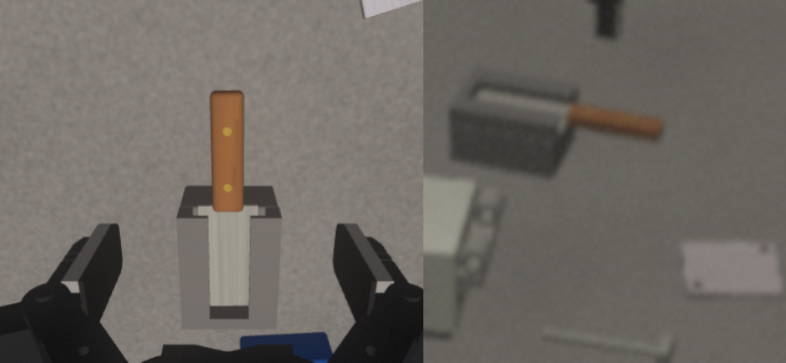

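```bash
python3 - <<'E'
from h import *
v=np.load('s5.npy'); C=cam('wrist',dict(eef_pos=v[:3],ee_rot=v[3:]))
px=np.array([(210.5,92),(243,92),(213,211),(243,211),(229,305)])/1.008+60
x,r=fit('wrist',C,[(-85,11,14),(-85,-11,14),(0,11,14),(0,-11,14),(90,0,2.5)],px,[576,-256,.05],40)
tip=pose([x[0],x[1],40,x[2]],[(90,0,1.25)])[0]; d=tip-[578.1,-255.6,0]; c,s=np.cos(.04915),np.sin(.04915)
print(x,np.degrees(x[2]),'tip in rack',d[0]*c+d[1]*s,-d[0]*s+d[1]*c,r.round(1).tolist())
px=np.array([(178,218),(281,217),(280,328),(181,328)])/1.008+60
print('rack',fit('wrist',C,[(0,37,57),(0,-37,57),(98,-37,57),(98,37,57)],px,[576,-256,.05],0))
E
```

```text
[ 5.74274155e+02 -2.55186680e+02  4.57519296e-02] 2.6213924696401927 tip in rack 86.19856229830877 0.29495967532604705 [[36.8, -0.7], [-30.3, -0.8], [32.0, 1.3], [-29.0, 1.3], [0.0, -0.0]]
rack (array([ 5.73308395e+02, -1.87342018e+02,  3.44252526e-02]), array([[200.40329256,  -0.26624762],
       [ -7.03277443,  -0.3542601 ],
       [-12.75832271,   0.29107403],
       [179.21325245,   0.99320911]]))
```

The scraper is home: tip at rack x ≈ 86 mm, y ≈ 0.3 mm, and I felt the stop. On to the housing view, with the tool turned so the wrist camera looks over the hinge.

Request:
arm_command(
  increments="1 -0.1 0.2 -0.2 0 0 0.06;1 -0.2 0.4 -0.4 0 0 0.12;1 -0.26 0.6 -0.5 0 0 0.18;1 -0.26 0.8 -0.5 0 0 0.24;1 -0.26 0.96 -0.5 0 0 0.3;1 -0.26 0.96 -0.5 0 0 0.36;1 -0.26 0.96 -0.5 0 0 0.42;1 -0.26 0.96 -0.5 0 0 0.475",
)

```text
time_s: 14.5
eef_pos: [558.9, -142.1, 278.1]
ee_rot: [-2.081, -2.35, 0.002]
force: [-0.8, -0.4, 0.4]
opening: 85.6
```

Request:
arm_command(
  increments="1 0.2 0.1 0 0 0 0.06;1 0.4 0.2 0 0 0 0.12;1 0.6 0.3 0 0 0 0.18;1 0.8 0.34 0 0 0 0.24;1 0.94 0.34 0 0 0 0.3;1 0.94 0.34 0 0 0 0.36;1 0.94 0.34 0 0 0 0.42;1 0.94 0.34 0 0 0 0.475",
)

```text
time_s: 15.5
eef_pos: [585.1, -25.0, 278.1]
ee_rot: [-3.126, -0.313, 0.005]
force: [0.8, -0.3, 0.1]
opening: 85.2
```

```bash
python3 - <<'E'
from h import *
manip.camera('wrist'); s=manip.sense(); a=snap('wrist','w6'); np.save('s6.npy',np.r_[s['eef_pos'],s['ee_rot']])
print(s['time_s'],s['eef_pos'],s['ee_rot'],np.round(s['q'],2))
C=cam('wrist',s)
for t,z in [('housing_hole',78)]:
    print(t,[(np.round(r['pixel']).tolist(),round(r['score'],2),atz('wrist',r['pixel'],z,C)[0].round(0)) for r in manip.landmark_of('wrist',t)][:3])
p=proj('wrist',pose([567.8,-27.2,0,.22],[(0,0,78),(0,0,66)]),C)
print(p); c=p[0].astype(int)
y0=max(0,min(210,c[1]-105));x0=max(0,min(280,c[0]-140)); print('crop',x0,y0)
cv2.imwrite('pics/w6c.png',cv2.resize(a[y0:y0+210,x0:x0+280,::-1],None,fx=2.8,fy=2.8,interpolation=2))
E
```

```text
15.55 [585.10632745 -24.79268921 278.13578498] [-3.12643631 -0.30791962  0.00448912] [ 0.    0.54  0.    1.65 -0.    0.95 -1.37]
housing_hole [([283.0, 221.0], 0.82, array([566., -26.,  78.]))]
[[284.62250987 218.18444993]
 [284.66450807 212.97634025]]
crop 144 113
```

View pics/w6c.png

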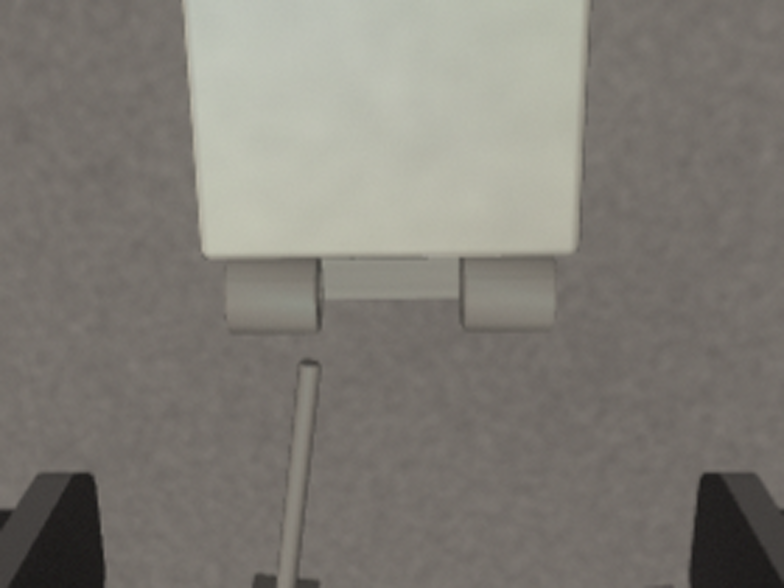

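```bash
python3 - <<'E'
from h import *
v=np.load('s6.npy'); C=cam('wrist',dict(eef_pos=v[:3],ee_rot=v[3:]))
px=np.array([(203,258),(579,251),(227,300),(317,300),(465,297),(555,297),(274,332),(508,329),(326,300),(460,299)])/2.8+[144,113]
M=[(12.5,50,90),(12.5,-50,90),(0,44.5,90),(0,19.5,90),(0,-19.5,90),(0,-44.5,90),(-11.3,32,82.1),(-11.3,-32,82.1),(-7,18,66),(-7,-18,66)]
x,r=fit('wrist',C,M,px,[568,-27,.22],0); print(x,np.degrees(x[2]),(r*2.8).round(1).tolist())
E
```

```text
[ 5.70394870e+02 -2.59108128e+01  2.11607218e-01] 12.124200518816233 [[-4.8, 0.4], [3.0, 1.7], [-4.4, 2.9], [0.0, 1.5], [-0.5, 2.4], [4.2, 1.0], [1.4, -1.7], [0.0, -2.0], [3.2, -5.4], [-5.9, -6.2]]
```

Request:
arm_command(
  increments="1 0 -0.46 0 0 0 0;1 0 -0.92 0 0 0 0",
)

```text
time_s: 15.9
eef_pos: [562.9, 83.4, 278.9]
ee_rot: [3.125, 0.323, -0.001]
force: [-0.8, 0.0, -0.3]
opening: 85.4
```

Request:
arm_command(
  increments="1 0 -0.46 0 0 0 0;1 0 -0.92 0 0 0 0",
)

```text
time_s: 16.15
eef_pos: [540.1, 192.4, 279.1]
ee_rot: [3.124, 0.326, -0.001]
force: [0.6, 0.7, 0.3]
opening: 85.5
```

Request:
arm_command(
  increments="1 -0.05 -0.46 0.15 0 0 0.05;1 -0.05 -0.92 0.3 0 0 0.09;1 -0.05 -0.92 0.3 0 0 0.09;1 -0.05 -0.92 0.3 0 0 0.09;1 -0.05 -0.92 0.3 0 0 0.09",
)

```text
time_s: 16.77
eef_pos: [513.3, 295.8, 243.8]
ee_rot: [3.138, -0.125, 0.001]
force: [1.1, 0.5, 0.1]
opening: 85.2
```

```bash
python3 - <<'E'
from h import *
manip.camera('wrist'); s=manip.sense(); a=snap('wrist','w7'); np.save('s7.npy',np.r_[s['eef_pos'],s['ee_rot']])
print(s['time_s'],s['eef_pos'],s['ee_rot'],np.round(s['q'],2))
C=cam('wrist',s)
for t,z in [('flap_hole',12),('flap_tab',23.5),('flap_edge',2.5)]:
    print(t,[(np.round(r['pixel']).tolist(),round(r['score'],2),atz('wrist',r['pixel'],z,C)[0].round(0)) for r in manip.landmark_of('wrist',t)][:3])
cv2.imwrite('pics/w7c.png',cv2.resize(a[90:390,80:480,::-1],None,fx=2,fy=2,interpolation=2))
E
```

```text
16.825 [513.27382656 295.87041532 243.94521942] [ 3.13859994e+00 -1.25543742e-01  1.41438555e-03] [-0.6   0.59  0.06  1.67 -0.04  0.88 -2.17]
flap_hole [([67.0, 108.0], 0.96, array([590., 462.,  12.])), ([267.0, 119.0], 0.64, array([569., 306.,  12.])), ([267.0, 190.0], 0.21, array([511., 312.,  12.]))]
flap_tab [([265.0, 186.0], 0.92, array([518., 312.,  24.])), ([110.0, 80.0], 0.67, array([608., 418.,  24.]))]
flap_edge [([270.0, 232.0], 0.75, array([469., 314.,   2.])), ([174.0, 50.0], 0.7, array([626., 373.,   2.]))]
```

View pics/w7c.png

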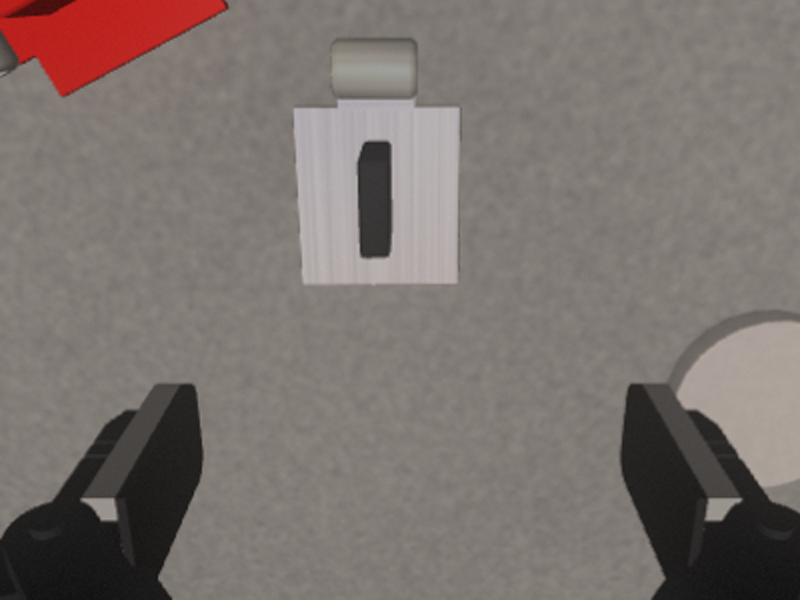

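```bash
python3 - <<'E'
from h import *
v=np.load('s7.npy'); C=cam('wrist',dict(eef_pos=v[:3],ee_rot=v[3:]))
px=np.array([(294,108),(460,107),(303,284),(458,284),(331,68),(417,68)])/2+[80,90]
M=[(-16,35,5),(-16,-35,5),(-96,35,5),(-96,-35,5),(0,17,18),(0,-17,18)]
x,r=fit('wrist',C,M,px,[563,305,-.08],0); print(x,np.degrees(x[2]),r.round(1).tolist())
tab=pose([x[0],x[1],0,x[2]],[(-50,0,42),(-30,6,42),(-70,-6,42)]); print(tab.round(1),(proj('wrist',tab,C)*2-[160,180]).round(0))
go([*tab[0,:2],100],x[2])
E
```

```text
[ 5.65755136e+02  3.05915995e+02 -7.43763571e-02] -4.261451355213967 [[-1.0, -1.1], [0.6, -1.1], [-0.4, 0.5], [0.2, 0.1], [-0.1, 0.8], [0.4, 0.5]]
[[515.9 309.6  42. ]
 [536.3 314.1  42. ]
 [495.5 305.1  42. ]] [[374. 210.]
 [357. 158.]
 [391. 259.]]
t 17.025 tcp [512.7 296.9 243.9] rows-> [ 0.017 -0.107  1.199] [-0.0001 -0.0002 -0.0014]
```

Request:
arm_command(
  increments="1 0.084 -0.107 0.4 0 0 -0.001;1 0.084 -0.107 0.8 0 0 -0.001;1 0.084 -0.107 0.9 0 0 -0.001;1 0.084 -0.107 0.9 0 0 -0.001",
  force=70,
)

```text
time_s: 17.52
eef_pos: [523.5, 309.6, 135.7]
ee_rot: [3.139, -0.117, -0.001]
force: [0.1, 0.2, -0.4]
opening: 85.5
```

```bash
python3 - <<'E'
from h import *
go([523.9,309,83],-.0744)
E
```

```text
t 17.525 tcp [523.5 309.6 135.7] rows-> [0.004 0.005 0.439] [ 0.0001  0.0001 -0.0001]
```

Request:
arm_command(
  increments="1 0.004 0.005 0.2 0 0 0;1 0.004 0.005 0.38 0 0 0;1 0.004 0.005 0.44 0 0 0;1 0.004 0.005 0.44 0 0 0;0 0.004 0.005 0.44 0 0 0;0 0.004 0.005 0.44 0 0 0;0 0.004 0.005 0.44 0 0 0;0 0.004 0.005 0.44 0 0 0",
)

```text
time_s: 18.52
eef_pos: [523.8, 309.3, 83.0]
ee_rot: [-3.139, 0.117, -0.0]
force: [-0.2, -0.1, 2.8]
opening: 12.4
```

Request:
arm_command(
  increments="0 0 0 0 0 0 0;0 0 0 0 0 0 0;0 0 0 -0.1 0 0 0;0 0 0 -0.4 0 0 0;0 0 0 -0.9 0 0 0;0 0 0 -0.9 0 0 0;0 0 0 -0.9 0 0 0",
)

```text
time_s: 19.4
eef_pos: [523.0, 308.8, 190.6]
ee_rot: [3.139, -0.117, -0.002]
force: [-0.9, -0.8, -2.0]
opening: 10.8
```

```bash
python3 - <<'E'
from h import *
manip.camera('wrist'); s=manip.sense(); a=snap('wrist','w8'); np.save('s8.npy',np.r_[s['eef_pos'],s['ee_rot']])
print(s['time_s'],s['eef_pos'],s['ee_rot'],s['opening'],s['force'],s['moment'])
cv2.imwrite('pics/w8c.png',cv2.resize(a[120:420,130:430,::-1],None,fx=2,fy=2,interpolation=2))
E
```

```text
19.45 [522.6227215  308.64321954 189.63449624] [ 3.13769495 -0.11662303 -0.00440455] 11.123376439379621 [ 0.08320354  0.19096626 -1.89576094] [ 0.02331329 -0.04663828 -0.02356188]
```

View pics/w8c.png

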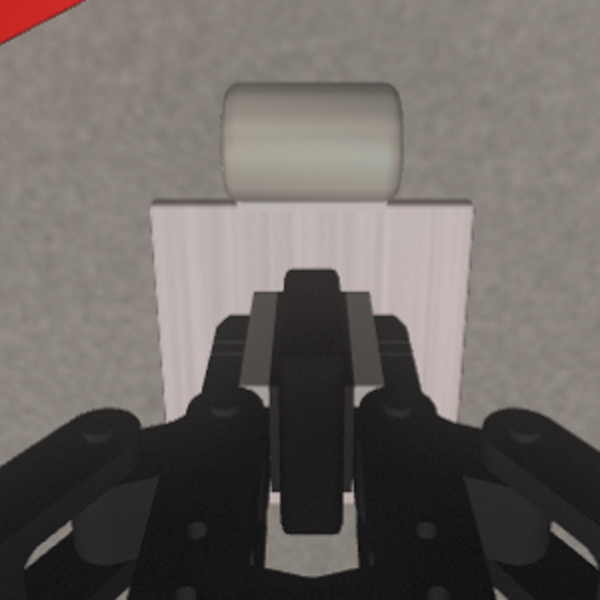

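```bash
cat >> h.py <<'E'
th=np.linspace(0,2*np.pi,361)
circ=np.c_[12*np.cos(th),0*th,12+12*np.sin(th)]
def hand(p):  # flap->tool, p=(x,y,z,yaw,pitch): nominal flap z = -tool z, flap x = tool x
    T=np.eye(4); T[:3,:3]=R.from_euler('ZY',[p[3],p[4]]).as_matrix()@np.diag([1,-1,-1.]); T[:3,3]=p[:3]; return T
def tf(T,P): return np.asarray(P,float)@T[:3,:3].T+T[:3,3]
E
python3 - <<'E'
from h import *
v=np.load('s8.npy'); k=manip.calibration('wrist'); C=(np.array(k['intrinsics'],float),np.array(k['distortion'],float),np.array(k['T_tool_cam'],float))
pxc=lambda a:np.array(a,float)/2+[130,120]
cor=pxc([(152,206),(473,206)]); sd=pxc([(161,350),(464,350)]); kn=pxc([(0,83),(0,203)])[:,1]; ke=pxc([(222,0),(402,0)])[:,0]
def f(p,full=False):
    T=hand(p); a=proj('w',tf(T,[(-16,35,5),(-16,-35,5),(-96,35,5),(-96,-35,5)]),C)
    r=list((a[:2]-cor).ravel())
    for i in (0,1):
        t=(sd[i,1]-a[i,1])/(a[i+2,1]-a[i,1]); r.append(a[i,0]+t*(a[i+2,0]-a[i,0])-sd[i,0])
    b=proj('w',tf(T,circ),C)[:,1]; r+= [b.min()-kn[0],b.max()-kn[1]]
    for y,e in ((17,ke[0]),(-17,ke[1])):
        c=proj('w',tf(T,circ+[0,y,0]),C)[:,0]; r.append((c.min() if y>0 else c.max())-e)
    return np.array(r)
reg=lambda p:np.r_[f(p),(p-[42,0,83,0,0])/[3,2,2,.1,.05]]
x=least_squares(reg,[42,0,83,0,0]).x; print(x.round(3),f(x).round(1)); np.save('hand.npy',x)
x2=least_squares(f,[42,0,83,0,0]).x; print(x2.round(3),f(x2).round(1))
E
```

```text
[ 4.0667e+01  2.6200e-01  8.6424e+01 -1.0000e-03 -1.4000e-02] [-0.6  0.1  0.4 -0.1  0.2 -0.3  0.1  0.  -0.9  1.1]
[ 4.0026e+01  2.6600e-01  8.7837e+01 -1.0000e-03 -4.2000e-02] [-0.1  0.4 -0.2  0.1  0.2 -0.3  0.1 -0.5 -0.4  0.6]
```

Request:
arm_command(
  increments="0 0.085 0.3 -0.05 0 0 0;0 0.085 0.65 -0.05 0 0 0;0 0.085 0.95 -0.05 0 0 0",
)

```text
time_s: 19.88
eef_pos: [524.6, 192.6, 195.1]
ee_rot: [3.137, -0.118, -0.005]
force: [-0.3, 0.1, -2.8]
opening: 11.1
```

Request:
arm_command(
  increments="0 0.085 0.35 0 0 0 0;0 0.085 0.65 0 0 0 0;0 0.085 0.95 0 0 0 0",
)

```text
time_s: 20.25
eef_pos: [526.2, 78.8, 195.2]
ee_rot: [3.139, -0.117, -0.005]
force: [0.7, -1.1, -1.0]
opening: 10.9
```

Request:
arm_command(
  increments="0 0.03 0.35 0 0 0 -0.03;0 0.06 0.65 0 0 0 -0.06;0 0.084 0.95 0 0 0 -0.091;0 0.084 0.95 0 0 0 -0.091;0 0.084 0.95 0 0 0 -0.091",
)

```text
time_s: 20.88
eef_pos: [528.1, -33.4, 195.7]
ee_rot: [-3.123, -0.331, 0.004]
force: [-0.2, -0.0, -1.5]
opening: 11.2
```

```bash
python3 - <<'E'
from h import *
go([527.6,-34.8,174],.2116); print(manip.sense()['opening'],manip.sense()['force'])
E
```

```text
t 20.875 tcp [528.1 -33.4 195.7] rows-> [-0.006  0.01   0.181] [-0.0005  0.0007 -0.0002]
11.152559621135163 [-0.24432056 -0.01867864 -1.47880531]
```

Request:
arm_command(
  increments="0 -0.006 0.01 0.13 -0.0005 0.0007 0;0 -0.006 0.01 0.13 -0.0005 0.0007 0;0 -0.006 0.01 0.13 -0.0005 0.0007 0",
)

```text
time_s: 21.25
eef_pos: [528.4, -34.3, 181.2]
ee_rot: [3.123, 0.334, 0.004]
force: [-0.2, 0.1, -1.8]
opening: 11.0
```

```bash
python3 - <<'E'
from h import *
manip.camera('wrist'); s=manip.sense(); a=snap('wrist','w9'); np.save('s9.npy',np.r_[s['eef_pos'],s['ee_rot']])
print(s['time_s'],s['eef_pos'],s['ee_rot'],s['force'])
cv2.imwrite('pics/w9c.png',cv2.resize(a[100:260,140:420,::-1],None,fx=2.8,fy=2.8,interpolation=2))
E
```

```text
21.3 [528.55465611 -34.51575693 181.50270525] [3.12279285 0.33367907 0.00475533] [ 0.12649874 -0.10568426 -2.44659967]
```

View pics/w9c.png

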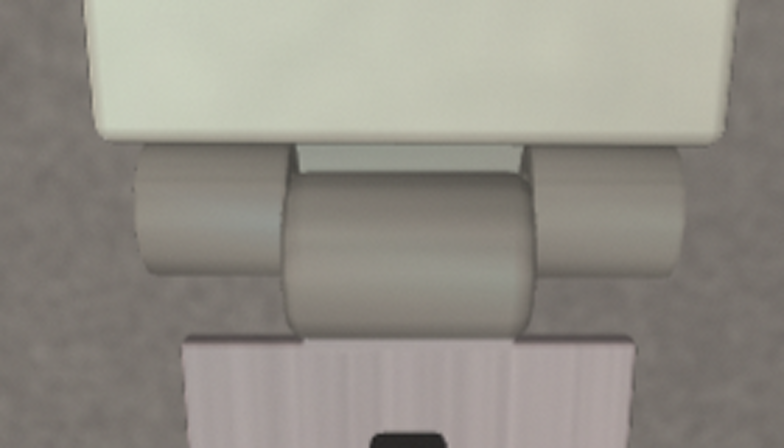

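```bash
python3 - <<'E'
from h import *
v=np.load('s9.npy'); C=cam('wrist',dict(eef_pos=v[:3],ee_rot=v[3:])); T=tool(dict(eef_pos=v[:3],ee_rot=v[3:]))
P=lambda a:np.array(a,float)/2.8+[140,100]
fc=P([(97,140),(726,143)]); row=P([(0,275)])[0,1]; oe=P([(134,0),(685,0)])[:,0]
c78=circ+[0,0,66]
def f(q):
    H=lambda M:proj('w',pose([q[0],q[1],0,q[2]],M),C)
    r=list((H([(12.5,50,90),(12.5,-50,90)])-fc).ravel())
    r+=[H(c78+[0,y,0])[:,1].max()-row for y in(30,-30)]
    r+=[H(c78+[0,44.5,0])[:,0].min()-oe[0],H(c78-[0,44.5,0])[:,0].max()-oe[1]]
    return np.array(r)
h=least_squares(f,[570.4,-25.9,.2116]).x; print('housing',h.round(3),f(h).round(1)); np.save('hous.npy',h)
kr=P([(0,172),(0,338)])[:,1]; ke=P([(283,0),(537,0)])[:,0]; cor=P([(183,342),(635,342)])
def g(p):
    W=lambda M:proj('w',tf(T@hand(p),M),C); b=W(circ)[:,1]
    return np.r_[b.min()-kr[0],b.max()-kr[1],W(circ+[0,17,0])[:,0].min()-ke[0],W(circ-[0,17,0])[:,0].max()-ke[1],(W([(-16,35,5),(-16,-35,5)])-cor).ravel()]
p0=np.load('hand.npy')
x=least_squares(lambda p:np.r_[g(p),(p-p0)/[3,2,2,.1,.03]],p0).x; print('hand',x.round(3),g(x).round(1)); np.save('hand2.npy',x)
F=T@hand(x); o=tf(F,[(0,0,0)])[0]; c,s=np.cos(h[2]),np.sin(h[2]); d=o-[h[0],h[1],0]
print('flap origin in housing',d[0]*c+d[1]*s,-d[0]*s+d[1]*c,d[2], 'dyaw',np.degrees(np.arctan2(F[1,0],F[0,0])-h[2]),'flap z',F[:3,2].round(3))
print('tool yaw',np.degrees(np.arctan2(T[1,0],T[0,0])))
E
```

```text
housing [ 5.6970e+02 -2.6005e+01  2.0800e-01] [-3.   0.6  2.3  0.5 -0.4  0.1 -1.6  2.2]
hand [ 4.0807e+01  8.6000e-02  8.7037e+01  1.0000e-03 -1.1000e-02] [-0.3  0.1 -0.5  0.3  0.4  0.1 -0.2  0.2]
flap origin in housing -0.9557759660942016 0.1685099309877297 94.58423053566817 dyaw 0.20079834497921067 flap z [0.008 0.003 1.   ]
tool yaw 12.19825310103111
```

The last picture shows the flap knuckle (283–537) centred between the fixed knuckles (outer ends 134 and 685), with its edges parallel to the housing. I'll lower it gently.

Request:
arm_command(
  increments="0 -0.015 0.001 0.05 0 0 0;0 -0.015 0.001 0.1 0 0 0;0 -0.015 0.001 0.15 0 0 0;0 -0.015 0.001 0.2 0 0 0;0 -0.015 0.001 0.22 0 0 0;0 -0.015 0.001 0.22 0 0 0",
)

```text
time_s: 22.1
eef_pos: [526.5, -36.0, 154.5]
ee_rot: [3.123, 0.331, 0.003]
force: [-0.1, 0.2, -2.6]
opening: 11.1
```

Request:
arm_command(
  increments="0 0 -0.005 0.01 0 0 0;0 0 -0.005 0.02 0 0 0;0 0 -0.005 0.03 0 0 0;0 0 -0.005 0.03 0 0 0",
)

```text
time_s: 22.6
eef_pos: [526.4, -35.4, 151.1]
ee_rot: [3.123, 0.332, 0.004]
force: [-0.4, 0.9, -0.5]
opening: 11.3
```

Request:
arm_command(
  increments="0 0 0 0.008 0 0 0;0 0 0 0.008 0 0 0",
)

```text
time_s: 22.85
eef_pos: [526.4, -35.4, 150.2]
ee_rot: [3.123, 0.331, 0.004]
force: [-0.2, 0.6, -1.5]
opening: 10.9
```

```bash
python3 - <<'E'
from h import *
for i in range(3):
    manip.camera('top'); s=manip.sense(); print(s['time_s'],s['eef_pos'].round(1) if hasattr(s['eef_pos'],'round') else s['eef_pos'],np.round(s['force'],1),np.round(s['moment'],2))
E
```

```text
22.9 [526.5 -35.4 150.2] [-0.4 -0.  -2.2] [-0.02  0.01 -0.03]
22.95 [526.5 -35.4 150.2] [-0.9 -0.5 -2.2] [-0.02  0.05  0.01]
23.0 [526.5 -35.4 150.2] [ 0.7  0.4 -2.3] [ 0.01 -0.01  0.  ]
```

Still no contact (Fz −2.2 is just the flap's weight). I'll keep lowering in small steps.

Request:
arm_command(
  increments="0 0 0 0.008 0 0 0;0 0 0 0.008 0 0 0;0 0 0 0.008 0 0 0",
)

```text
time_s: 23.38
eef_pos: [526.5, -35.3, 149.3]
ee_rot: [3.123, 0.332, 0.004]
force: [1.0, -0.7, -1.5]
opening: 10.8
```

Request:
arm_command(
  increments="0 0 0 0.008 0 0 0;0 0 0 0.008 0 0 0;0 0 0 0.008 0 0 0",
)

```text
time_s: 23.75
eef_pos: [526.5, -35.4, 148.4]
ee_rot: [3.123, 0.331, 0.004]
force: [-0.8, -0.5, 0.2]
opening: 11.2
```

Request:
arm_command(
  increments="0 0 0 0.008 0 0 0;0 0 0 0.008 0 0 0;0 0 0 0.008 0 0 0",
)

```text
time_s: 24.12
eef_pos: [526.4, -35.4, 148.3]
ee_rot: [3.123, 0.331, 0.004]
force: [-2.3, -0.1, 6.6]
opening: 10.8
```

```bash
python3 - <<'E'
from h import *
for i in range(3):
    manip.camera('wrist'); s=manip.sense(); print(s['time_s'],s['eef_pos'].round(2),np.round(s['force'],1),np.round(s['moment'],2))
E
```

```text
24.175 [526.43 -35.4  148.28] [-2.1 -0.6  6.9] [ 0.08  0.31 -0.04]
24.225 [526.43 -35.41 148.26] [-2.9 -0.5  6.2] [0.1  0.31 0.02]
24.275 [526.44 -35.44 148.28] [-2.4 -0.7  6.1] [0.05 0.33 0.05]
```

Request:
arm_command(
  increments="0 0.006 0 -0.004 0 0 0;0 0.012 0 -0.004 0 0 0;0 0.012 0 -0.004 0 0 0",
)

```text
time_s: 24.65
eef_pos: [526.9, -35.3, 148.4]
ee_rot: [3.123, 0.331, 0.0]
force: [-4.6, -0.3, 7.6]
opening: 11.2
```

Request:
arm_command(
  increments="0 0.008 0 0 0 0 0;0 0.008 0 0 0 0 0;0 0.008 0 0 0 0 0",
)

```text
time_s: 25.02
eef_pos: [528.0, -35.2, 148.4]
ee_rot: [3.123, 0.331, 0.001]
force: [-4.4, -0.7, 7.3]
opening: 10.8
```

```bash
python3 - <<'E'
from h import *
for i in range(2):
    manip.camera('wrist'); s=manip.sense(); print(s['time_s'],s['eef_pos'].round(2),np.round(s['force'],1),np.round(s['moment'],2))
E
```

```text
25.075 [528.   -35.21 148.38] [-3.3 -1.   7.9] [-0.05  0.58  0.03]
25.125 [527.98 -35.21 148.37] [-5.5 -1.7  7.8] [-0.1   0.66 -0.01]
```

Request:
arm_command(
  increments="0 0.008 0 -0.002 0 0 0;0 0.008 0 -0.002 0 0 0;0 0.008 0 -0.002 0 0 0",
)

```text
time_s: 25.5
eef_pos: [528.6, -35.1, 148.4]
ee_rot: [3.123, 0.331, -0.001]
force: [-4.9, -0.8, 7.1]
opening: 11.1
```

Request:
arm_command(
  increments="0 0.008 0 0 0 0 0;0 0.008 0 0 0 0 0;0 0.008 0 0 0 0 0",
)

```text
time_s: 25.88
eef_pos: [528.7, -35.1, 148.5]
ee_rot: [3.123, 0.33, -0.004]
force: [-6.0, -0.8, 8.5]
opening: 10.7
```

```bash
python3 - <<'E'
from h import *
for i in range(2):
    manip.camera('wrist'); s=manip.sense(); print(s['time_s'],s['eef_pos'].round(2),np.round(s['force'],1),np.round(s['moment'],2))
E
```

```text
25.925 [528.72 -35.06 148.48] [-6.5  0.6  8.4] [-0.15  1.03 -0.02]
25.975 [528.72 -35.07 148.48] [-5.7 -0.6  8.4] [-0.11  1.02 -0.03]
```

```bash
cat > chk.py <<'E'
from h import *
import sys
s=manip.sense(); a=snap('wrist',sys.argv[1]); C=cam('wrist',s); h=np.load('hous.npy')
g=cv2.cvtColor(a,cv2.COLOR_RGB2GRAY).astype(float)
P=proj('w',pose([h[0],h[1],0,h[2]],[(0,32,90),(0,0,90),(0,-32,90)]),C); print(P.round(0).tolist())
r0=int(P[1,1])-45
prof=[g[r0:r0+80,int(p[0])-8:int(p[0])+9].mean(1) for p in P]
for i in range(0,80): print(r0+i,*[int(round(p[i])) for p in prof], end=' | ' if i%4<3 else '\n')
print([(t,[(np.round(r['pixel'],1).tolist(),round(r['score'],2)) for r in manip.landmark_of('wrist',t)][:2]) for t in('flap_hole','housing_hole')])
# column profile across knuckles
r=int(P[1,1])+3; row=g[r-3:r+4].mean(0); d=np.abs(np.diff(row)); idx=[i for i in range(130,430) if d[i]>6]; print('row',r,[(i,int(row[i]),int(row[i+1])) for i in idx])
E
python3 chk.py w10
```

```text
[[196.0, 201.0], [285.0, 201.0], [374.0, 201.0]]
155 188 184 176 | 156 188 184 176 | 157 188 184 176 | 158 188 184 176
159 187 184 177 | 160 183 182 175 | 161 175 174 170 | 162 167 166 162
163 158 158 156 | 164 150 152 148 | 165 132 138 138 | 166 93 106 115
167 96 103 88 | 168 101 107 97 | 169 105 110 102 | 170 108 113 105
171 110 114 108 | 172 113 115 110 | 173 116 116 113 | 174 117 117 115
175 118 118 116 | 176 118 120 117 | 177 120 121 118 | 178 122 123 120
179 122 125 122 | 180 122 127 122 | 181 122 129 122 | 182 121 131 122
183 124 132 122 | 184 127 133 125 | 185 128 133 127 | 186 129 133 129
187 130 133 130 | 188 130 133 130 | 189 131 134 130 | 190 132 136 131
191 134 138 132 | 192 135 139 133 | 193 136 140 134 | 194 137 140 135
195 137 140 136 | 196 138 141 136 | 197 138 141 136 | 198 139 141 136
199 139 140 137 | 200 138 139 137 | 201 138 137 136 | 202 137 135 135
203 136 134 135 | 204 134 133 133 | 205 133 132 132 | 206 132 131 132
207 131 130 131 | 208 130 128 131 | 209 128 127 129 | 210 128 126 129
211 127 125 128 | 212 125 123 127 | 213 124 123 125 | 214 122 121 124
215 120 117 122 | 216 118 113 120 | 217 114 108 117 | 218 110 104 113
219 105 99 109 | 220 100 99 105 | 221 95 123 100 | 222 97 151 97
223 107 152 102 | 224 112 154 111 | 225 112 155 111 | 226 113 155 112
227 112 154 113 | 228 112 154 113 | 229 113 154 114 | 230 113 154 114
231 112 154 113 | 232 112 154 113 | 233 111 154 113 | 234 111 154 112
[('flap_hole', [([283.1, 189.7], 0.57)]), ('housing_hole', [])]
row 203 [(163, 113, 125), (228, 134, 126), (229, 126, 90), (230, 90, 66), (231, 66, 73), (232, 73, 101), (234, 103, 94), (235, 94, 69), (237, 75, 108), (239, 112, 102), (241, 107, 118), (242, 118, 126), (328, 114, 104), (329, 104, 90), (330, 90, 75), (331, 75, 81), (332, 81, 92), (333, 92, 100), (335, 96, 82), (337, 83, 95), (338, 95, 123), (339, 123, 132), (404, 128, 120), (405, 120, 112)]
```

The flap knuckle's shading profile lines up with the fixed knuckles to within about 1.5 px (~0.6 mm), and the end gaps are even. I'll ease off the push and grip more firmly.

Request:
arm_command(
  increments="0 0 0 0 0 0 0;0 -0.004 0 -0.004 0 0 0;0 -0.004 0 -0.007 0 0 0;0 -0.004 0 -0.007 0 0 0;0 -0.004 0 -0.007 0 0 0",
  force=100,
)

```text
time_s: 26.75
eef_pos: [528.8, -35.0, 148.6]
ee_rot: [3.123, 0.331, -0.002]
force: [-5.6, -1.6, 4.9]
opening: 10.5
```

```bash
python3 - <<'E'
from h import *
T=tool(); print(T.round(4).tolist()); h=np.load('hous.npy'); print('yaw',np.degrees(np.arctan2(T[1,0],T[0,0])),np.degrees(h[2]))
for i in range(2):
    manip.camera('wrist'); s=manip.sense(); print(s['time_s'],s['eef_pos'].round(2),np.round(s['force'],1),np.round(s['moment'],2),np.abs(s['dq']).max())
E
python3 chk.py w11 | tail -12
python3 - <<'E'
from h import *
a=cv2.imread('pics/w11.png',0).astype(float)
for x in (215,350): # plate front edge rows left/right of knuckle
    p=a[225:275,x-4:x+5].mean(1); d=np.diff(p); i=np.argsort(-np.abs(d))[:4]; print(x,sorted((int(225+k),round(d[k])) for k in i))
for r in (262,290):
    p=a[r-2:r+3].mean(0); d=np.diff(p); i=np.argsort(-np.abs(d))[:8]; print(r,sorted((int(k),round(d[k])) for k in i))
E
```

```text
[[0.9778, 0.2094, -0.0014, 528.7525], [0.2094, -0.9778, -0.0016, -35.0349], [-0.0017, 0.0013, -1.0, 148.6358], [0.0, 0.0, 0.0, 1.0]]
yaw 12.085913298808316 11.921259886156284
26.8 [528.78 -35.05 148.65] [-6.4 -1.3  5. ] [-0.2   1.02  0.02] 0.0007398557573987622
26.85 [528.74 -35.06 148.64] [-6.2 -1.7  4.5] [-0.21  1.04  0.01] 0.0009834778694964542
195 137 140 135 | 196 138 141 136 | 197 138 141 136 | 198 138 140 136
199 138 140 137 | 200 138 138 136 | 201 138 137 136 | 202 137 135 135
203 135 134 135 | 204 134 133 133 | 205 133 132 132 | 206 132 131 132
207 131 129 131 | 208 130 128 130 | 209 128 127 129 | 210 127 126 128
211 126 124 128 | 212 125 123 127 | 213 123 123 126 | 214 122 121 123
215 120 117 122 | 216 118 112 120 | 217 113 108 117 | 218 109 104 114
219 105 98 110 | 220 101 105 105 | 221 96 131 100 | 222 97 151 97
223 107 153 102 | 224 112 154 111 | 225 112 154 112 | 226 112 154 112
227 113 154 113 | 228 113 154 113 | 229 113 154 113 | 230 112 154 113
231 112 154 113 | 232 112 154 112 | 233 112 154 113 | 234 111 154 111
[('flap_hole', [([283.7, 187.7], 0.84)]), ('housing_hole', [([286.4, 317.1], 0.39)])]
row 203 [(163, 111, 122), (164, 122, 130), (228, 134, 127), (229, 127, 97), (230, 97, 67), (232, 72, 98), (234, 104, 97), (235, 97, 71), (237, 72, 103), (238, 103, 112), (239, 112, 104), (241, 105, 116), (242, 116, 125), (328, 114, 103), (329, 103, 90), (330, 90, 75), (331, 75, 81), (332, 81, 91), (333, 91, 101), (335, 97, 81), (337, 84, 95), (338, 95, 122), (339, 122, 131), (404, 127, 118)]
215 [(225, -1), (228, 1), (243, 0), (270, -1)]
350 [(228, -1), (252, 1), (264, 1), (267, -1)]
262 [(207, 34), (270, -24), (271, -85), (298, 37), (299, 70), (362, -25), (363, -27), (364, 14)]
290 [(209, 39), (236, -69), (237, -31), (266, -25), (333, 49), (334, 48), (360, -22), (361, -25)]
```

```bash
python3 - <<'E'
from h import *
b=snap('side','s12'); o=cv2.imread('pics/s5.png')[:,:,::-1]
d=np.abs(b[145:185,255:315].astype(int)-o[145:185,255:315]).mean(); print('rack region diff',d)
print([(np.round(r['pixel']).tolist(),round(r['score'],2)) for r in manip.landmark_of('side','scraper_tip')][:3])
if d<12: manip.sign_off(); print('signed off')
E
```

```text
rack region diff 14.8475
[([365.0, 190.0], 0.81)]
```

```bash
python3 - <<'E'
from h import *
o=cv2.imread('pics/s5.png')[:,:,::-1]; b=cv2.imread('pics/s12.png')[:,:,::-1]; t=snap('top','t12'); t0=cv2.imread('pics/top0.png')[:,:,::-1]
def wood(im,x0,x1,y0,y1):
    c=im[y0:y1,x0:x1].astype(int); m=(c[...,0]-c[...,2]>35)&(c[...,0]>c[...,1]+15); y,x=np.nonzero(m)
    return (len(x),x.min()+x0,x.max()+x0,y.min()+y0,y.max()+y0) if len(x) else 0
print('side',wood(o,250,350,140,200),wood(b,250,350,140,200))
d=np.abs(b.astype(int)-o).mean(2)[145:185,255:315]; print(d.reshape(8,5,12,5).mean((1,3)).round(0).astype(int))
print('top wood',wood(t,340,460,150,300)); K=proj('top',pose([574.3,-255.2,40,.0458],[(-85,0,14),(0,0,14),(90,0,2)])); print(K.round(0).tolist())
E
```

```text
side (112, np.int64(290), np.int64(315), np.int64(159), np.int64(166)) (104, np.int64(292), np.int64(315), np.int64(159), np.int64(166))
[[ 2  2 25 50 38 36 42 54  9  2  2  2]
 [ 2  2 19 44 48 53 56 58  8  2  2  2]
 [ 2  2 20 61 58 53 48 40  5  2  2  3]
 [ 2  2  2 21 41 50 56 12  2  2  3  2]
 [ 2  2  2  6 17 20 17  2  2  2  2  2]
 [ 2  2  1  5 16 17  8  2  3  2  3  3]
 [ 3  3  2  8 21 24  9  2  3  2  2  3]
 [ 4  3  3 13 52 56  8  2  3  3  2  3]]
top wood (2818, np.int64(340), np.int64(403), np.int64(178), np.int64(299))
[[398.0, 233.0], [396.0, 202.0], [392.0, 171.0]]
```

The gripper now hides part of the rack in the side view, which explains the difference. The visible handle pixels (292–315, 159–166) haven't moved, so I'm handing in.

```bash
python3 - <<'E'
from h import *
s=manip.sense(); print(s['time_s'],s['eef_pos'].round(1),np.round(s['force'],1),s['opening']); manip.sign_off()
E
```

```text
27.15 [528.7 -35.  148.6] [-6.  -1.9  4.9] 10.499293388221595
the job is handed in; nothing more can be done
```

I slid the scraper blade first into the rack until it met the stop, then released it. I then gripped the silver flap by its tab and seated its knuckle on the ledge against the housing's front face. I handed the job in at 27 s with the flap still in the gripper.

**Scraper:** A wrist-camera fit after release put the tip at about 86 mm in the rack, 0.3 mm off centre, and about 2.6° in yaw against the rack's fitted 2.8°. The left and right corners were swapped in that fit, so only its centreline values count, but contact with the stop agrees with them.

**Flap:** The last force readings were about 5 N on the ledge and 6 N against the front face, and the arm was still, with a 100 N grip. The wrist picture puts the flap knuckle about 0.5 mm toward the housing from the fixed knuckles' axis. It is about 0.3 mm off along the axis, with the axes parallel within about 0.3°. The plate looked level.

**Checks that disagreed or fell short:**
- **Network check:** the `housing_hole` network gave nothing useful in the last close-up, so alignment rests on the image profiles and contact forces.
- **Side-view check:** my final side-camera comparison of the rack first came out over its limit because the arm covers part of the rack. The scraper handle in view had not moved.
- **Height fit:** image fits put the flap 3–4 mm lower in the gripper than its grasp height on the bench. Touching the ledge matched the bench height, so I trusted that.
- **Bystanders:** I did not check their positions in a last picture. I felt no unexpected contact during the moves.

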